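# Trap the isolator switch in the wiring fixture with the spring-plunger stop

## Robot

A 6-joint arm with a two-finger parallel gripper is mounted at the origin on the work surface. World frame = base frame: x ahead of the robot, y to its left, z up, the work surface at z = 0. Lengths are in m, angles in rad, forces in N, time in s.
With the tool pointing down it reaches from about 0.275 to 0.85 m from the base axis. Payload 19 kg.
Tool frame: the origin (TCP) lies between the finger pads; the fingertips stand 25 mm ahead of it and the grasp point (between the pads) lies 6 mm ahead of it (r.nose_length is the distance from the TCP to the fingertips, in m); z points along the fingers, y is the line along which they close (so a half turn about z gives the same grasp; the last joint's range is limited). The gripper opens to 85 mm and grips with 20 to 120 N. Pads are 22 mm wide; open, the fingers measure 114 mm over their backs; the gripper's body (76 mm by 85 mm) begins 54 mm behind the grasp point. The pads swing forward as they close: fully open they stand 13 mm farther back than shut.
Start: joints at [-1.436, 0.15, 1.437, -0, 1.554, -0.134], TCP at [0.153, -0.554, 0.256] pointing down, gripper open.
Joint ranges: [-2.8, 2.8], [-0.68, 2.1], [0.12, 2.68], [-1.39, 4.53], [0.16, 2.79], [-2.81, 2.81]. Speed limits (rad/s): [1.89, 1.89, 2.22, 3.01, 3.01, 3.01].

## Interface

Orientations are given as a unit quaternion [w, x, y, z].
In Python, from bench import r gives the robot as it stands.
- The arm moves only by the shell command python3 -m creep 'ROWS' [OPENING] [FORCE]. ROWS is JSON, a list of rows, each an object with "linear": the shift along the tool's x, y, z in units of 0.04 m (1.0 is 0.04 m), a list of three; "twist": the turn about the tool's z in units of 0.1 rad (1.0 is 0.1 rad). A call has 1 to 12 rows; each row shifts and turns the commanded pose from where the row before left it, along the tool's axes as they then stand; what a row does not reach is not made up. A row lasts 1/8 s, in which the tool goes at most 62.5 mm and 10.7 degrees, less where a joint would pass 70% of its speed; a pose out of reach is approached as far as the arm can. A call with a number of a shift or a turn outside -1 to 1 is refused whole. A call with a gripper value outside its range is refused whole. OPENING is the opening, from 0 (shut) to 1 (fully open), set as the call begins (- or left out, the last holds). The fingers move at their own pace and stop on an object; FORCE is the grip in N (left out, the last holds). Time passes only in rows, so rows that do not move let the fingers close. It gives the time, the measured TCP pose, the force, the opening and the grip force at its end, in the units of the state.
- r.get_obs(): the state, without advancing time (a new reading comes with each control period).
- r.snapshot(name): name is "side" or "top" or "wrist"; returns (picture, depth): 384x512x3 uint8, red, green, blue; 384x512 float32, m along the optical axis (not along the pixel's ray), 0 where there is no reading.
- r.camera_params(name): a dict with "fx", "fy", "cx", "cy" (pixels), "R" (3x3) and "t" (3): a world point X has camera coordinates R X + t. Camera axes: x right, y down, z forward; pixel columns grow to the right and rows downward; lengths in m; the calibration is good to about 2 mm. A picture is of the moment at which its call begins: read the wrist's pose just before it. camera_params takes no time and is no camera call; for the wrist camera it gives the pose at the moment of the call.
- r.job_done(): hands the job in; it is judged then, once.
Trained networks look in the newest picture that a camera, given by its name, has taken for a name from the list of things; names that differ only in an ending like _2 or _b are one class to them, and where a whole thing is asked for, a point or a joint stands for the part that bears it (a point fixed in the world has none). Each returns a list of dicts, best first, with "conf" (0 to 1); they miss things now and then, are a little off and sometimes report something else, mostly with a low value. They report only what shows in the picture. A call takes as long as a camera call. They do not tell look-alikes from the thing itself.
- r.look_for(camera, query): "xyz" ([x, y, z] in m, in world coordinates, good to about 4 mm: the middle of the surface that is visible of it).
- r.landmark_of(camera, query): "xyz" ([x, y, z] in m, in world coordinates, good to about 4 mm: a listed point, or the origin of a listed thing).
The state is a dict: "time": time; "qpos": joint angles; "joint_vel": joint speeds; "effort": joint torques, N m; "tcp_pos": TCP position; "tcp_rot": TCP orientation; "ft_force": force on the tool from outside, world axes, zero at the start; "moment": the same for the moment, N m; "finger_gap": finger opening in m; "finger_force": force on a finger pad.
Only numpy, scipy, OpenCV 4.12 (cv2) and the standard library are available. Lean on these libraries where they do the work, as an engineer would, in place of code of your own. Each camera call takes 0.05 s, during which the arm holds its last target. There are 200 camera calls.

## Task

Lock the white isolator box with the red handle into the cradle of the yellow wiring fixture: pull up the red spring plunger knob and move the blue sliding stop back out of the way, then lay the box upright and flat between the lips, against the orange end stop, and let go of it. Then bring the blue stop up with the plunger and let it drop fully home in the hole closest to the box that still leaves room for it; let go of everything, and leave the other things on the table where they are.

Things in the scene. Friction and masses are not known exactly. Their poses are not given: they have to be found in the camera images.
- jig: The wiring fixture, fixed: yellow base plate 220 x 320 mm, 12 mm thick. Origin on the table, z up, y along the rail towards the end stop. In this frame, in mm: the base spans x -90 to 130, y -160 to 160; the rail, an aluminium tube 30 wide, lies along y at x = 50, y -150 to 140, top at z = 50; a yellow lamp bar 78 high stands at x = 106 to 120, y -150 to 150.
- seat (a point): Middle of the cradle floor (12 mm above the table) under the seated isolator: 60 mm from the end stop's face, midway between the lips; axes as the jig's. The lips are 15 mm high, run along y, inner faces 62 mm apart; the cradle's middle is 80 mm from the rail's (at x = -30 mm in the jig).
- last_hole (a point): Centre of the hole in the top of the rail nearest the end stop, at rail-top height (50 mm); jig axes. Six holes, 13 mm wide, follow each other 24 mm apart from here towards -y. The pin is over them at slide = 0, 0.024, 0.048, 0.072, 0.096, 0.120.
- end_face (a point): Foot of the face of the orange end stop that looks towards the sliding stop, at mid-cradle on the cradle floor; axes as the jig's, so the cradle lies towards its -y. A block 82 mm wide, 48 mm high and 16 mm thick (27 mm with its foot), fixed across the lips, but at a different place along the cradle each time.
- slide (a joint): Carriage position (m): 0 nearest the end stop, growing away from it (towards jig -y) to 0.120. Moves one for one with stop_face and knob. About 1.5 N of friction. The carriage is a dark steel sleeve round the rail, 44 x 50 mm, top 62 mm above the table. It starts at about 0.024, locked in that hole, the stop so near the end stop that the box does not fit.
- plunger (a joint): How far the plunger is pulled up (m): 0 = pin fully home in a hole, about 0.012 = pin resting on the rail between holes, above 0.0125 = pin clear, so that the carriage slides, 0.018 = end of travel. A spring pulls it down with 6 to 9 N. The pin is 10 mm thick with a round tip and drops in by itself when let go over a hole.
- knob (a point): Centre of the red plunger knob on top of the carriage: a cylinder of 30 mm diameter and 32 mm height, axis upright, with 10 mm of free space under it (more when pulled up) down to the sleeve. It moves with carriage and plunger. When the plunger is home the knob's centre is 88 mm above the table.
- stop_face (a point): On the face of the blue stop plate that looks towards the end stop, at mid-cradle and half the plate's height; axes as the jig's. The plate is 14 mm thick, reaches over the cradle from 30 to 62 mm above the table and moves with the slide. The box fits when this face is over 120 mm from end_face.
- isolator_centre (a point): Isolator switch: white box 56 (x) x 120 (y) x 50 mm high, with a red bar handle centred on top, 26 (x) x 56 (y) mm and 40 mm high; 90 mm high in all, about 0.45 kg. The point is 45 mm above its underside; z up, y along its length. Either way round is right. The handle's middle is 25 mm above the point.
- selector_centre (a point): Bystander, leave alone: a shorter black selector switch, 56 x 96 x 50 mm with a green bar handle of the same size; the point is 45 mm above its underside.
- spray_centre (a point): Bystander, leave alone: blue and yellow spray can, 50 mm in diameter and 147 mm high, standing; the point is half-way up.
- terminals_centre (a point): Bystander, leave alone: black terminal strip 120 (x) x 36 x 25 mm lying flat; the point is at its middle.
- driver_grip (a point): Bystander, leave alone: screwdriver 200 mm long lying on the table; the point is in its handle, the x axis runs along it to the tip.
Not all that is in view belongs to the job. What is shaped like the part that bears isolator_centre but pink is not meant.

How it is judged:
On the way, in this order (a step that is already met when the one before it is completed fails the run):
1. the sliding stop has been moved back far enough for the box to fit (over 122 mm from the end stop) (y of stop_face in the frame of end_face below -0.122 m), for 0.1 s.
2. the isolator lies flat between the lips of the cradle, between the end stop and the sliding stop, let go (x of isolator_centre in the frame of seat between -0.006 and 0.006 m and z of isolator_centre in the frame of seat between 0.042 and 0.048 m and angle between the y axis of isolator_centre and the y axis of seat, either way round below 0.1 rad and angle between isolator_centre's own z axis and vertical below 0.06 rad and y of isolator_centre in the frame of seat between -0.05 and 0.003 m and contact force between isolator and the fingers below 0.3 N), for 0.2 s.
3. the stop is closed up to the box, and the plunger has dropped fully home in the trapping hole (y of stop_face in the frame of end_face between -0.148 and -0.118 m and value of joint plunger below 0.002 m), for 0.2 s.
At the end, for the whole second after the job is handed in: The isolator lies flat and upright between the lips (6 mm sideways, 3 mm in height, 0.1 rad), within 8 mm of the end stop; the sliding stop is locked in the closest hole that leaves room for it (faces under 148 mm apart), plunger fully down (within 2 mm); all at rest (all of step 3 and x of isolator_centre in the frame of seat between -0.006 and 0.006 m and z of isolator_centre in the frame of seat between 0.042 and 0.048 m and angle between the y axis of isolator_centre and the y axis of seat, either way round below 0.1 rad and angle between isolator_centre's own z axis and vertical below 0.06 rad and y of isolator_centre in the frame of seat between -0.008 and 0.003 m and linear speed of isolator below 0.02 m/s and velocity of joint slide below 0.01 m/s); the robot touches nothing.
It fails at once if the selector switch is moved more than 30 mm (distance of selector_centre from where it was at the start of the episode above 0.03 m).
It fails at once if the spray can is moved more than 30 mm or tipped (distance of spray_centre from where it was at the start of the episode above 0.03 m or angle between spray_centre's own z axis and vertical above 0.5 rad).
It fails at once if the terminal strip is moved more than 30 mm (distance of terminals_centre from where it was at the start of the episode above 0.03 m).
It fails at once if the screwdriver is moved more than 30 mm (distance of driver_grip from where it was at the start of the episode above 0.03 m).
It also fails if it takes over 72 s, if anything falls off the work surface, if the arm or the gripper's body presses on something with over 40 N, if the wrist force passes 120 N, or if a joint passes its speed limit or range.

## Working session

There is one attempt and no reset: what is moved stays moved. The work goes in short steps, Python scripts to look and compute and a shell command to move; the robot and the scene stay as the last step left them, time stands still between calls to the robot, and variables do not carry over. Pictures are saved under pics/ and viewed, at most 10 in all, crops included, and the job is handed in when it is done.

```bash
ls; mkdir -p pics
cat > h.py <<'E'
from bench import r
import numpy as np, cv2
def snap(c,fn=None):
    p,d=r.snapshot(c)
    if fn: cv2.imwrite('pics/'+fn,p[:,:,::-1])
    return p,d
def cloud(c,d,P=None):
    P=P or r.camera_params(c); R=np.array(P['R']);t=np.array(P['t'])
    v,u=np.mgrid[:d.shape[0],:d.shape[1]]
    X=np.stack([(u-P['cx'])/P['fx']*d,(v-P['cy'])/P['fy']*d,d],-1)
    return (X-t)@R
E
python3 - <<'E'
from h import *
for c in ['top','side']:
    p,d=snap(c,c+'0.png')
    for q in ['seat','last_hole','end_face','knob','stop_face','isolator_centre','selector_centre','spray_centre','terminals_centre','driver_grip','jig']:
        print(c,q,[(np.round(x['xyz'],3).tolist(),round(x['conf'],2)) for x in r.landmark_of(c,q)[:3]])
E
```

```text
pics
top seat []
top last_hole [([0.638, -0.105, 0.049], 0.96)]
top end_face [([0.565, -0.038, 0.014], 0.78)]
top knob [([0.631, -0.131, 0.086], 0.64)]
top stop_face [([0.555, -0.104, 0.05], 0.86)]
top isolator_centre [([0.292, 0.448, 0.044], 0.8), ([0.43, 0.301, 0.044], 0.55), ([0.567, -0.035, 0.013], 0.46)]
top selector_centre [([0.604, 0.293, 0.045], 0.89)]
top spray_centre [([0.556, 0.152, 0.075], 0.81)]
top terminals_centre [([0.767, 0.229, 0.01], 0.97)]
top driver_grip [([0.375, -0.082, 0.014], 0.56)]
top jig []
side seat []
side last_hole [([0.63, -0.103, 0.05], 0.66)]
side end_face [([0.56, -0.04, 0.013], 0.94)]
side knob [([0.639, -0.129, 0.09], 0.55), ([0.553, 0.146, 0.072], 0.23)]
side stop_face [([0.559, -0.1, 0.052], 0.96)]
side isolator_centre [([0.343, 0.126, 0.044], 0.87), ([0.427, 0.305, 0.045], 0.82), ([0.293, 0.448, 0.047], 0.61)]
side selector_centre [([0.601, 0.285, 0.044], 0.74)]
side spray_centre [([0.554, 0.144, 0.072], 0.59)]
side terminals_centre [([0.776, 0.233, 0.012], 0.66), ([0.374, -0.083, 0.014], 0.55)]
side driver_grip [([0.376, -0.086, 0.014], 0.55)]
side jig [([0.586, -0.123, -0.001], 0.76)]
```

View pics/top0.png

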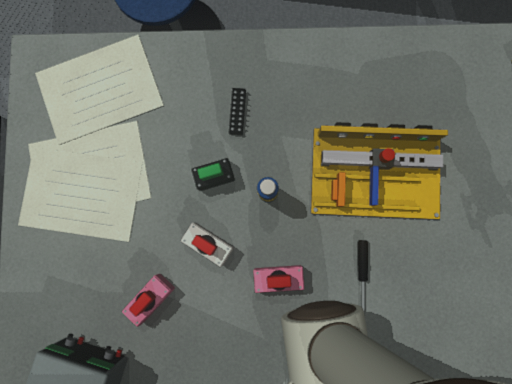

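View pics/side0.png

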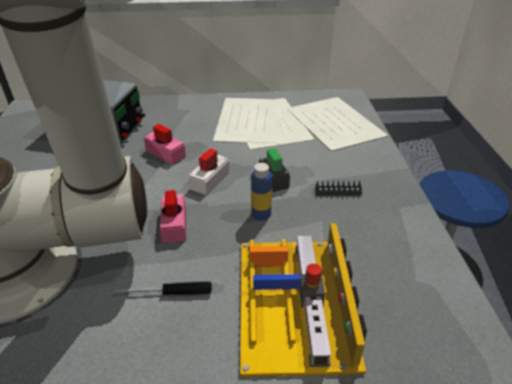

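The white box is at top-picture pixel (205,243), which matches world (0.43, 0.30). The two look-alikes at (280,280) and (147,300) are pink. The rail runs along row 158, the knob is at (388,155), the end stop at (341,189) and the blue stop at (375,185). Next I measure the yaws from depth.

Run:
```python
from h import *
p,d=snap('top'); X=cloud('top',d); hsv=cv2.cvtColor(p,cv2.COLOR_RGB2HSV); H,S,V=hsv[...,0],hsv[...,1],hsv[...,2]
def rect(n,m):
    q=X[m][:,:2].astype(np.float32)
    if len(q)<5: print(n,len(q));return
    c,s,a=cv2.minAreaRect(q); print(n,len(q),'c',np.round(c,4),'s',np.round(s,4),'a',round(a,2),'z',np.round(np.median(X[m][:,2]),4),'med',np.round(np.median(q,0),4))
z=X[...,2]
def near(x,y,rr): return np.hypot(X[...,0]-x,X[...,1]-y)<rr
red=((H<8)|(H>172))&(S>150)
rect('box',near(.428,.303,.1)&(z>.03)&(z<.065)&(S<60)&(V>100))
rect('handle',near(.428,.303,.05)&(z>.08)&red)
rect('knob',near(.635,-.13,.04)&(z>.09)&red)
rect('rail',near(.63,-.12,.2)&(z>.044)&(z<.056)&(S<60)&(V>110))
blue=(H>105)&(H<130)&(S>130)
rect('blue',near(.56,-.11,.08)&blue&(z>.055)&(z<.07))
org=(H>8)&(H<18)&(S>150)
rect('orange',near(.57,-.04,.08)&org&(z>.05)&(z<.068))
rect('lamp',near(.63,-.12,.25)&(H>18)&(H<30)&(S>150)&(z>.07)&(z<.085))
rect('base',near(.6,-.12,.3)&(H>18)&(H<30)&(S>150)&(z<.03))
```

```text
box 724 c [0.4263 0.3027] s [0.1202 0.056 ] a 57.4 z 0.0505 med [0.4249 0.2939]
handle 240 c [0.4258 0.3011] s [0.0528 0.0249] a 57.5 z 0.0908 med [0.4263 0.3005]
knob 139 c [ 0.6325 -0.1279] s [0.0285 0.0258] a 89.75 z 0.1041 med [ 0.6317 -0.1262]
rail 1019 c [ 0.6329 -0.1305] s [0.2893 0.0305] a 86.93 z 0.0505 med [ 0.6345 -0.0899]
blue 223 c [ 0.5665 -0.1064] s [0.0136 0.0922] a 86.95 z 0.0628 med [ 0.5639 -0.1064]
orange 244 c [ 0.5582 -0.027 ] s [0.017  0.0822] a 87.13 z 0.0604 med [ 0.5553 -0.0262]
lamp 744 c [ 0.6975 -0.1278] s [0.3001 0.0179] a 87.04 z 0.0783 med [ 0.6954 -0.1324]
base 7043 c [ 0.608  -0.1227] s [0.3192 0.2294] a 87.38 z 0.013 med [ 0.5739 -0.1361]
```

```bash
cat >> h.py <<'E'
from scipy.spatial.transform import Rotation as Rn
def plan(x,y,z,deg):
    """deg: world angle of tool y axis (mod 180). twist first, then shifts in the turned tool frame"""
    o=r.get_obs(); w=o['tcp_rot']; R=Rn.from_quat([w[1],w[2],w[3],w[0]])
    ya=R.as_matrix()[:,1]; cur=np.degrees(np.arctan2(ya[1],ya[0]))
    dw=(deg-cur+90)%180-90   # world turn; tool z is down -> twist=-dw
    for k in (dw,dw-180*np.sign(dw)):
        tw=np.radians(-k); R2=R*Rn.from_rotvec([0,0,tw])
        s=R2.inv().apply(np.array([x,y,z])-o['tcp_pos'])/.04
        print('twist',round(tw/.1,2),'shift units',np.round(s,2),'q6',round(o['qpos'][5],2))
    print('t',round(o['time'],2),'tcp',np.round(o['tcp_pos'],4),'cur',round(cur,1),'tilt',np.round(R.as_matrix()[:,2],3),'F',np.round(o['ft_force'],1),'gap',round(o['finger_gap'],4),'grip',np.round(o['finger_force'],1))
E
python3 -c "
from h import *
plan(.6325,-.1279,.2,87)"
```

```text
twist 3.21 shift units [ 11.42 -11.27   1.41] q6 -0.13
twist -28.2 shift units [-11.42  11.27   1.41] q6 -0.13
t 1.25 tcp [ 0.1527 -0.5543  0.2563] cur -74.6 tilt [-0.  0. -1.] F [-0.   0.7  0. ] gap 0.0855 grip 0.0
```

```bash
python3 -m creep '[{"linear":[0,0,0],"twist":0.8},{"linear":[0,0,0],"twist":0.8},{"linear":[0,0,0],"twist":0.8},{"linear":[0,0,0],"twist":0.8},{"linear":[0.95,-0.95,0],"twist":0},{"linear":[0.95,-0.95,0],"twist":0},{"linear":[0.95,-0.95,0],"twist":0},{"linear":[0.95,-0.95,0],"twist":0},{"linear":[0.95,-0.95,0],"twist":0},{"linear":[0.95,-0.95,0],"twist":0}]' 0.8 60
python3 -m creep '[{"linear":[0.95,-0.93,0],"twist":0},{"linear":[0.95,-0.93,0],"twist":0},{"linear":[0.95,-0.93,0],"twist":0},{"linear":[0.95,-0.93,0],"twist":0},{"linear":[0.95,-0.93,0.5],"twist":0},{"linear":[0.95,-0.93,0.9],"twist":0},{"linear":[0,0,0],"twist":0}]'
python3 - <<'E'
from h import *
plan(.6325,-.1279,.096,87)
p,d=snap('wrist','w1.png')
for q in ['knob','last_hole','end_face','stop_face']: print(q,[(np.round(x['xyz'],3).tolist(),round(x['conf'],2)) for x in r.landmark_of('wrist',q)[:2]])
X=cloud('wrist',d); hsv=cv2.cvtColor(p,cv2.COLOR_RGB2HSV); H,S,V=hsv[...,0],hsv[...,1],hsv[...,2];z=X[...,2]
def rect(n,m):
    q=X[m][:,:2].astype(np.float32)
    if len(q)<5: print(n,len(q));return
    c,s,a=cv2.minAreaRect(q); print(n,len(q),'c',np.round(c,4),'s',np.round(s,4),'a',round(a,2),'z',np.round(np.median(z[m]),4))
rect('knob',((H<8)|(H>172))&(S>150)&(z>.098)&(z<.11))
rect('blue',(H>105)&(H<130)&(S>130)&(z>.057)&(z<.07))
rect('orange',(H>8)&(H<18)&(S>150)&(z>.055)&(z<.068))
E
```

```text
time: 2.5
tcp_pos: [0.3931, -0.337, 0.2565]
tcp_rot: [0.0, 1.0, -0.026, 0.0]
ft_force: [0.5, 0.0, 0.2]
finger_gap: 0.0685
finger_force: 0.0
time: 3.38
tcp_pos: [0.6308, -0.1252, 0.1976]
tcp_rot: [-0.001, 1.0, -0.024, -0.002]
ft_force: [-0.3, 0.1, -0.0]
finger_gap: 0.0687
finger_force: 0.0
twist 0.04 shift units [0.06 0.07 2.54] q6 1.3
twist -31.37 shift units [-0.06 -0.07  2.54] q6 1.3
t 3.38 tcp [ 0.6308 -0.1252  0.1976] cur -92.8 tilt [-0.005  0.002 -1.   ] F [-0.3  0.1 -0. ] gap 0.0687 grip 0.0
knob [([0.636, -0.131, 0.086], 0.61)]
last_hole [([0.634, -0.106, 0.053], 0.66), ([0.581, -0.122, 0.002], 0.52)]
end_face [([0.557, -0.036, 0.011], 0.88)]
stop_face [([0.555, -0.103, 0.046], 0.6)]
knob 1361 c [ 0.6335 -0.133 ] s [0.0287 0.029 ] a 74.49 z 0.1089
blue 1463 c [ 0.5666 -0.112 ] s [0.0134 0.0932] a 87.13 z 0.0665
orange 201 c [ 0.6347 -0.0868] s [0.0219 0.17  ] a 39.92 z 0.0622
```

View pics/w1.png

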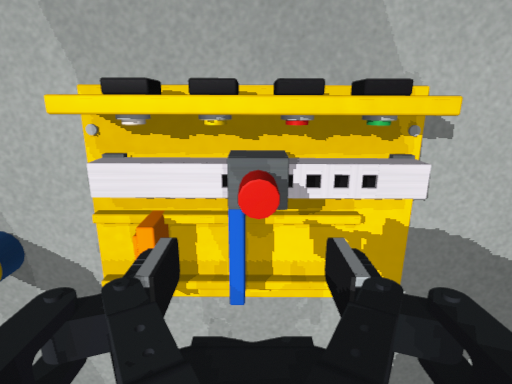

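The knob (258,195) sits midway between the fingers in the wrist picture, and the holes are free to its right. I descend now.

```bash
python3 -m creep '[{"linear":[0.06,0.07,0.7],"twist":0},{"linear":[0,0,0.5],"twist":0},{"linear":[0,0,0],"twist":0},{"linear":[0,0,0],"twist":0}]' 0.7
python3 - <<'E'
from h import *
p,d=snap('wrist'); X=cloud('wrist',d); hsv=cv2.cvtColor(p,cv2.COLOR_RGB2HSV); H,S,V=hsv[...,0],hsv[...,1],hsv[...,2];z=X[...,2]
m=((H<8)|(H>172))&(S>150)&(z>.098)&(z<.11)&(np.hypot(X[...,0]-.633,X[...,1]+.13)<.03)
c,s,a=cv2.minAreaRect(X[m][:,:2].astype(np.float32));print(c,s,np.median(z[m]))
plan(c[0],c[1],.096,87)
E
```

```text
time: 4.12
tcp_pos: [0.6326, -0.1312, 0.1543]
tcp_rot: [0.0, 1.0, -0.026, 0.001]
ft_force: [0.4, -0.2, -0.1]
finger_gap: 0.0599
finger_force: 0.0
(0.6343486905097961, -0.12933002412319183) (0.028971020132303238, 0.028509607538580894) 0.1041555002904732
twist 0.01 shift units [ 0.04 -0.05  1.46] q6 1.3
twist -31.41 shift units [-0.04  0.05  1.46] q6 1.3
t 4.17 tcp [ 0.6327 -0.1311  0.1545] cur -92.9 tilt [ 0.001 -0.    -1.   ] F [-0.2  0.1 -0.4] gap 0.0596 grip 0.0
```

```bash
python3 -m creep '[{"linear":[0.04,-0.05,0.7],"twist":0},{"linear":[0,0,0.5],"twist":0},{"linear":[0,0,0.25],"twist":0},{"linear":[0,0,0],"twist":0},{"linear":[0,0,0],"twist":0}]'
python3 -m creep '[{"linear":[0,0,0],"twist":0},{"linear":[0,0,0],"twist":0},{"linear":[0,0,0],"twist":0},{"linear":[0,0,0],"twist":0}]' 0 60
```

```text
time: 4.8
tcp_pos: [0.6344, -0.1291, 0.0961]
tcp_rot: [0.0, 1.0, -0.026, 0.001]
ft_force: [0.3, 0.4, -0.3]
finger_gap: 0.06
finger_force: 0.0
time: 5.3
tcp_pos: [0.6343, -0.1291, 0.0961]
tcp_rot: [0.0, 1.0, -0.026, 0.0]
ft_force: [-1.3, 0.4, 4.9]
finger_gap: 0.0285
finger_force: 58.9
```

```bash
python3 -m creep '[{"linear":[0,0,-0.2],"twist":0},{"linear":[0,0,-0.19],"twist":0},{"linear":[0,0,0],"twist":0},{"linear":[0,0,0],"twist":0}]'
```

```text
time: 5.8
tcp_pos: [0.6341, -0.129, 0.1105]
tcp_rot: [-0.0, 1.0, -0.026, 0.0]
ft_force: [5.4, -1.6, -9.3]
finger_gap: 0.0286
finger_force: 59.8
```

```bash
python3 -m creep '[{"linear":[0,0.4,0],"twist":0},{"linear":[0,0.5,0],"twist":0},{"linear":[0,0.5,0],"twist":0},{"linear":[0,0.5,0],"twist":0},{"linear":[0,0.4,0],"twist":0},{"linear":[0,0.08,0],"twist":0},{"linear":[0,0,0],"twist":0},{"linear":[0,0,0],"twist":0}]'
```

```text
time: 6.8
tcp_pos: [0.6292, -0.2241, 0.1103]
tcp_rot: [-0.0, 1.0, -0.026, -0.0]
ft_force: [5.0, -1.3, -9.0]
finger_gap: 0.0285
finger_force: 59.9
```

Run:
```python
from h import *
p,d=snap('top','t2.png')
print([(np.round(x['xyz'],3).tolist(),round(x['conf'],2)) for x in r.landmark_of('top','stop_face')[:2]])
p,d=snap('side','s2.png')
for q in ['stop_face','end_face']: print([(np.round(x['xyz'],3).tolist(),round(x['conf'],2)) for x in r.landmark_of('side',q)[:2]])
plan(.6293,-.225,.16,87)
```

```text
[([0.55, -0.196, 0.047], 0.61)]
[([0.553, -0.194, 0.051], 0.92)]
[([0.56, -0.039, 0.012], 0.67), ([0.427, 0.303, 0.046], 0.58)]
twist 0.01 shift units [ 0.    0.02 -1.24] q6 1.16
twist -31.4 shift units [-0.   -0.02 -1.24] q6 1.16
t 7.05 tcp [ 0.6292 -0.224   0.1103] cur -92.9 tilt [-0.  0. -1.] F [ 4.5 -1.1 -7.5] gap 0.0287 grip 59.9
```

```bash
python3 -m creep '[{"linear":[0,0,0],"twist":0},{"linear":[0,0,0],"twist":0},{"linear":[0,0,0],"twist":0},{"linear":[0,0,-0.4],"twist":0},{"linear":[0,0,-0.9],"twist":0},{"linear":[0,0,-1],"twist":0},{"linear":[0,0,-1],"twist":0},{"linear":[0,0,-0.7],"twist":0}]' 0.75
python3 - <<'E'
from h import *
plan(.426,.301,.2,-32.6)
E
```

```text
time: 8.05
tcp_pos: [0.6292, -0.2241, 0.2744]
tcp_rot: [0.001, 1.0, -0.026, 0.001]
ft_force: [0.0, 0.4, 0.2]
finger_gap: 0.0641
finger_force: 0.0
twist -10.53 shift units [  8.32 -11.36   1.83] q6 1.16
twist 20.89 shift units [-8.32 11.36  1.83] q6 1.16
t 8.05 tcp [ 0.6292 -0.2241  0.2744] cur -92.9 tilt [ 0.003 -0.001 -1.   ] F [0.  0.4 0.2] gap 0.0641 grip 0.0
```

```bash
python3 -m creep '[{"linear":[0,0,0],"twist":-1},{"linear":[0,0,0],"twist":-1},{"linear":[0,0,0],"twist":-1},{"linear":[0,0,0],"twist":-1},{"linear":[0,0,0],"twist":-1},{"linear":[0,0,0],"twist":-1},{"linear":[0,0,0],"twist":-1},{"linear":[0,0,0],"twist":-1},{"linear":[0,0,0],"twist":-1},{"linear":[0,0,0],"twist":-1},{"linear":[0,0,0],"twist":-0.53}]'
python3 -m creep '[{"linear":[0.69,-0.95,0],"twist":0},{"linear":[0.69,-0.95,0],"twist":0},{"linear":[0.69,-0.95,0],"twist":0},{"linear":[0.69,-0.95,0],"twist":0},{"linear":[0.69,-0.95,0],"twist":0},{"linear":[0.69,-0.95,0],"twist":0},{"linear":[0.69,-0.95,0],"twist":0},{"linear":[0.69,-0.95,0],"twist":0},{"linear":[0.69,-0.95,0],"twist":0},{"linear":[0.69,-0.95,0],"twist":0},{"linear":[0.69,-0.95,0.4],"twist":0},{"linear":[0.69,-0.91,0.6],"twist":0}]'
python3 -m creep '[{"linear":[0,0,0.5],"twist":0},{"linear":[0,0,0],"twist":0},{"linear":[0,0,0],"twist":0}]'
python3 - <<'E'
from h import *
p,d=snap('wrist','w3.png'); X=cloud('wrist',d); hsv=cv2.cvtColor(p,cv2.COLOR_RGB2HSV); H,S,V=hsv[...,0],hsv[...,1],hsv[...,2];z=X[...,2]
def rect(n,m):
    q=X[m][:,:2].astype(np.float32)
    c,s,a=cv2.minAreaRect(q); print(n,len(q),'c',np.round(c,4),'s',np.round(s,4),'a',round(a,2),'z',np.round(np.median(z[m]),4))
    return c
nr=np.hypot(X[...,0]-.426,X[...,1]-.302)<.09
c=rect('handle',nr&((H<8)|(H>172))&(S>150)&(z>.086)&(z<.096))
rect('box',nr&(S<60)&(V>110)&(z>.045)&(z<.056))
plan(c[0],c[1],.08,-32.6)
E
```

```text
time: 9.43
tcp_pos: [0.6291, -0.224, 0.2722]
tcp_rot: [0.0, 0.877, 0.481, 0.0]
ft_force: [-0.2, -0.6, -1.1]
finger_gap: 0.0642
finger_force: 0.0
time: 10.92
tcp_pos: [0.4243, 0.3013, 0.2324]
tcp_rot: [0.0, 0.877, 0.48, 0.002]
ft_force: [0.7, 0.1, -1.5]
finger_gap: 0.0643
finger_force: 0.0
time: 11.3
tcp_pos: [0.4253, 0.2996, 0.2124]
tcp_rot: [-0.0, 0.877, 0.48, 0.001]
ft_force: [0.1, -0.2, -0.1]
finger_gap: 0.0641
finger_force: 0.0
handle 2179 c [0.4269 0.3028] s [0.0552 0.0258] a 57.11 z 0.0899
box 4262 c [0.4267 0.3026] s [0.1158 0.0527] a 57.79 z 0.0501
twist -0.01 shift units [ 0.08 -0.02  3.31] q6 1.04
twist 31.41 shift units [-0.08  0.02  3.31] q6 1.04
t 11.35 tcp [0.4254 0.2995 0.2124] cur -32.6 tilt [ 0.002  0.001 -1.   ] F [ 0.6 -0.2 -0.4] gap 0.064 grip 0.0
```

View pics/w3.png

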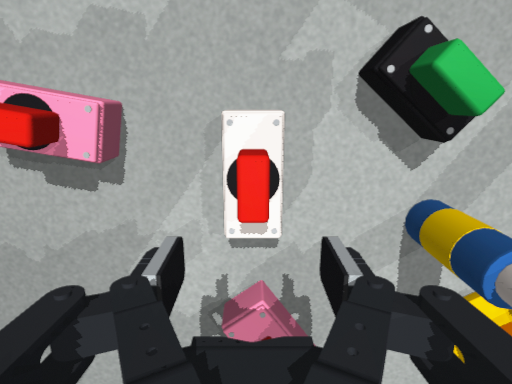

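The white box with the red handle (253,185) is centred and lies square between the fingers, with clear table around it. I grasp it now.

```bash
python3 -m creep '[{"linear":[0.08,-0.02,0.9],"twist":0},{"linear":[0,0,0.9],"twist":0},{"linear":[0,0,0.8],"twist":0},{"linear":[0,0,0.5],"twist":0},{"linear":[0,0,0.21],"twist":0},{"linear":[0,0,0],"twist":0},{"linear":[0,0,0],"twist":0}]'
python3 -m creep '[{"linear":[0,0,0],"twist":0},{"linear":[0,0,0],"twist":0},{"linear":[0,0,0],"twist":0},{"linear":[0,0,0],"twist":0},{"linear":[0,0,0],"twist":0}]' 0 80
python3 -m creep '[{"linear":[0,0,-0.3],"twist":0},{"linear":[0,0,-0.7],"twist":0},{"linear":[0,0,-0.9],"twist":0},{"linear":[0,0,-0.9],"twist":0},{"linear":[0,0,-0.9],"twist":0},{"linear":[0,0,-0.2],"twist":0},{"linear":[0,0,0],"twist":0}]'
python3 -c "
from h import *
plan(.43,-.09,.236,-3);plan(.5546,-.102,.236,-3)"
```

```text
time: 12.22
tcp_pos: [0.4264, 0.3031, 0.0796]
tcp_rot: [-0.0, 0.877, 0.48, 0.001]
ft_force: [1.0, 0.5, 0.9]
finger_gap: 0.0641
finger_force: 0.0
time: 12.85
tcp_pos: [0.4262, 0.303, 0.0789]
tcp_rot: [0.0, 0.877, 0.48, 0.0]
ft_force: [0.7, -0.8, 6.2]
finger_gap: 0.0246
finger_force: 80.0
time: 13.72
tcp_pos: [0.4257, 0.3028, 0.234]
tcp_rot: [-0.0, 0.877, 0.48, -0.0]
ft_force: [0.2, 0.4, -4.1]
finger_gap: 0.0252
finger_force: 79.2
twist -5.17 shift units [-9.8   0.62 -0.05] q6 1.04
twist 26.25 shift units [ 9.8  -0.62 -0.05] q6 1.04
t 13.72 tcp [0.4257 0.3028 0.234 ] cur -32.6 tilt [-0.  0. -1.] F [ 0.2  0.4 -4.1] gap 0.0252 grip 79.2
twist -5.17 shift units [-9.94  3.75 -0.05] q6 1.04
twist 26.25 shift units [ 9.94 -3.75 -0.05] q6 1.04
t 13.72 tcp [0.4257 0.3028 0.234 ] cur -32.6 tilt [-0.  0. -1.] F [ 0.2  0.4 -4.1] gap 0.0252 grip 79.2
```

```bash
python3 -m creep '[{"linear":[0,0,0],"twist":-0.9},{"linear":[0,0,0],"twist":-0.9},{"linear":[0,0,0],"twist":-0.9},{"linear":[0,0,0],"twist":-0.9},{"linear":[0,0,0],"twist":-0.9},{"linear":[0,0,0],"twist":-0.67},{"linear":[-0.6,0,0],"twist":0},{"linear":[-0.9,0,0],"twist":0},{"linear":[-0.9,0,0],"twist":0},{"linear":[-0.9,0,0],"twist":0},{"linear":[-0.9,0,0],"twist":0},{"linear":[-0.9,0,0],"twist":0}]'
python3 -m creep '[{"linear":[-0.9,0,0],"twist":0},{"linear":[-0.9,0.4,0],"twist":0},{"linear":[-0.9,0.8,0],"twist":0},{"linear":[-0.9,0.9,0],"twist":0},{"linear":[-0.7,0.9,0],"twist":0},{"linear":[-0.5,0.7,0],"twist":0},{"linear":[0,0,0],"twist":0},{"linear":[0,0,0],"twist":0},{"linear":[0,0,0],"twist":0}]'
python3 - <<'E'
from h import *
plan(.5543,-.1009,.13,-3)
p,d=snap('wrist','w4.png'); np.save('d4.npy',d)
P=r.camera_params('wrist');print(np.round(P['t'],3))
for q in ['end_face','stop_face','last_hole','isolator_centre','seat']: print(q,[(np.round(x['xyz'],3).tolist(),round(x['conf'],2)) for x in r.landmark_of('wrist',q)[:2]])
E
```

```text
time: 15.22
tcp_pos: [0.4145, 0.0981, 0.2328]
tcp_rot: [-0.001, 0.725, 0.689, -0.001]
ft_force: [-0.0, -0.9, -4.0]
finger_gap: 0.0249
finger_force: 79.0
time: 16.35
tcp_pos: [0.5525, -0.0997, 0.2341]
tcp_rot: [-0.0, 0.725, 0.689, -0.0]
ft_force: [0.3, -0.2, -2.7]
finger_gap: 0.0253
finger_force: 80.3
twist 0.01 shift units [-0.03  0.05  2.6 ] q6 -0.26
twist -31.41 shift units [ 0.03 -0.05  2.6 ] q6 -0.26
t 16.35 tcp [ 0.5525 -0.0997  0.2341] cur -2.9 tilt [-0.001  0.    -1.   ] F [ 0.3 -0.2 -2.7] gap 0.0253 grip 80.3
[-0.556 -0.098  0.338]
end_face [([0.375, -0.084, 0.009], 0.42)]
stop_face []
last_hole [([0.634, -0.105, 0.048], 0.67)]
isolator_centre []
seat []
```

View pics/w4.png

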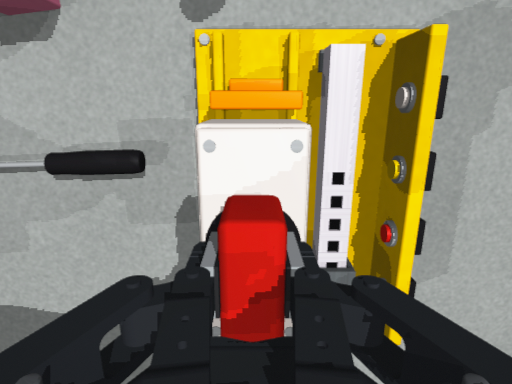

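The held box (centre column 253) hangs over the cradle in line with the orange stop (210–302, row 100) and the lips (218 and 293). I measure the lateral offset from depth.

Run:
```python
from h import *
d=np.load('d4.npy'); p=cv2.imread('pics/w4.png')[:,:,::-1]; X=cloud('wrist',d); hsv=cv2.cvtColor(p,cv2.COLOR_RGB2HSV); H,S,V=hsv[...,0],hsv[...,1],hsv[...,2];z=X[...,2]
ex=np.array([.9986,-.0523]);ey=np.array([.0523,.9986]);o=np.array([.5546,-.0949])
J=np.stack([(X[...,:2]-o)@ex,(X[...,:2]-o)@ey],-1)*1000
def st(n,m): print(n,m.sum(),'x',np.percentile(J[m][:,0],[1,50,99]).round(1),'y',np.percentile(J[m][:,1],[1,50,99]).round(1),'z',np.median(z[m]).round(4))
nr=np.hypot(J[...,0],J[...,1])<170
m=nr&(H>8)&(H<18)&(S>150)&(z>.053)&(z<.068); st('orange',m); print(cv2.minAreaRect(J[m].astype(np.float32)))
m=nr&(S<60)&(V>140)&(z>.19)&(z<.22)&(J[...,0]<45); st('box',m); print(cv2.minAreaRect(J[m].astype(np.float32)))
m=nr&(S>120)&(z>.022)&(z<.032)&(J[...,1]>70)
st('lipL',m&(J[...,0]<0));st('lipR',m&(J[...,0]>0)&(J[...,0]<45))
st('rail',nr&(S<60)&(V>110)&(z>.045)&(z<.055)&(J[...,0]>50))
```

```text
orange 248 x [-39.2  -1.8  87.5] y [ 0.  60.4 74.8] z 0.0601
((57.02088928222656, 17.52838897705078), (50.3405647277832, 219.56536865234375), 52.36843490600586)
box 9942 x [-29.2  -1.9  25.1] y [-48.4  35.9  54.8] z 0.206
((-2.074237823486328, -1.4193267822265625), (56.11069869995117, 112.85592651367188), 0.09553447365760803)
lipL 632 x [-40.1 -34.9 -30.2] y [ 76.8 102.8 127.8] z 0.0274
lipR 640 x [31.7 36.3 41.6] y [ 76.9 103.1 128.1] z 0.0275
rail 6530 x [65.9 80.6 95.6] y [-98.2  29.6 112.3] z 0.0508
```

```bash
python3 -m creep '[{"linear":[0,0.07,0.6],"twist":0},{"linear":[0,0,0.8],"twist":0},{"linear":[0,0,0.8],"twist":0},{"linear":[0,0,0.5],"twist":0},{"linear":[0,0,0.2],"twist":0},{"linear":[0,0,0],"twist":0},{"linear":[0,0,0],"twist":0}]'
python3 -m creep '[{"linear":[0,0,0.2],"twist":0},{"linear":[0,0,0.2],"twist":0},{"linear":[0,0,0.15],"twist":0},{"linear":[0,0,0.08],"twist":0},{"linear":[0,0,0],"twist":0}]'
```

```text
time: 17.52
tcp_pos: [0.5563, -0.1005, 0.1195]
tcp_rot: [0.001, 0.725, 0.689, 0.0]
ft_force: [-0.3, 0.3, -2.9]
finger_gap: 0.025
finger_force: 79.9
time: 18.15
tcp_pos: [0.5558, -0.1004, 0.0931]
tcp_rot: [-0.0, 0.725, 0.688, -0.0]
ft_force: [-0.6, -0.9, -3.8]
finger_gap: 0.025
finger_force: 80.3
```

```bash
python3 -m creep '[{"linear":[0.05,0,0.04],"twist":0},{"linear":[0.05,0,0],"twist":0},{"linear":[0.03,0,0],"twist":0},{"linear":[0,0,0],"twist":0},{"linear":[0,0,0],"twist":0}]'
```

```text
time: 18.77
tcp_pos: [0.5562, -0.0958, 0.0919]
tcp_rot: [0.0, 0.725, 0.688, -0.0]
ft_force: [-2.2, -6.1, -2.7]
finger_gap: 0.0252
finger_force: 80.3
```

```bash
python3 -m creep '[{"linear":[-0.015,0,0.03],"twist":0},{"linear":[0,0,0.02],"twist":0},{"linear":[0,0,0],"twist":0},{"linear":[0,0,0],"twist":0}]'
```

```text
time: 19.27
tcp_pos: [0.5564, -0.096, 0.0908]
tcp_rot: [0.001, 0.725, 0.689, 0.0]
ft_force: [-3.7, -2.1, 10.7]
finger_gap: 0.0248
finger_force: 82.3
```

```bash
python3 -m creep '[{"linear":[0,0,0],"twist":0},{"linear":[0,0,0],"twist":0},{"linear":[0,0,0],"twist":0},{"linear":[0,0,0],"twist":0},{"linear":[0,0,-0.3],"twist":0},{"linear":[0,0,-0.8],"twist":0},{"linear":[0,0,-1],"twist":0},{"linear":[0,0,-1],"twist":0},{"linear":[0,0,-0.7],"twist":0},{"linear":[0,0,0],"twist":0}]' 0.65
python3 - <<'E'
from h import *
plan(.6293,-.225,.2,-93)
p,d=snap('wrist','w5.png');print([(np.round(x['xyz'],4).tolist(),round(x['conf'],2)) for x in r.landmark_of('wrist','isolator_centre')[:2]])
p,d=snap('top','t5.png'); X=cloud('top',d); hsv=cv2.cvtColor(p,cv2.COLOR_RGB2HSV); H,S,V=hsv[...,0],hsv[...,1],hsv[...,2];z=X[...,2]
ex=np.array([.9986,-.0523]);ey=np.array([.0523,.9986]);o=np.array([.5546,-.0949])
J=np.stack([(X[...,:2]-o)@ex,(X[...,:2]-o)@ey],-1)*1000
print(r.landmark_of('top','isolator_centre')[:3])
m=(np.hypot(J[...,0],J[...,1])<65)&(S<60)&(V>120)&(z>.055)&(z<.07)&(J[...,0]<45);print(m.sum(),cv2.minAreaRect(J[m].astype(np.float32)),np.median(z[m]))
for q in ['knob']: print([(np.round(x['xyz'],4).tolist(),round(x['conf'],2)) for x in r.landmark_of('top',q)[:2]])
E
```

```text
time: 20.52
tcp_pos: [0.5568, -0.096, 0.2448]
tcp_rot: [0.002, 0.725, 0.689, 0.001]
ft_force: [-0.2, 0.2, 0.6]
finger_gap: 0.0555
finger_force: 0.0
twist -15.7 shift units [-1.98 -3.13  1.13] q6 -0.26
twist 15.71 shift units [1.98 3.13 1.13] q6 -0.26
t 20.52 tcp [ 0.5568 -0.096   0.2448] cur -3.0 tilt [ 0.004 -0.001 -1.   ] F [-0.2  0.2  0.6] gap 0.0555 grip 0.0
[]
[{'xyz': [0.3437, 0.1245, 0.0438], 'conf': 0.93}, {'xyz': [0.5579, -0.1013, 0.0569], 'conf': 0.66}, {'xyz': [0.2945, 0.4475, 0.0473], 'conf': 0.65}]
412 ((1.2118377685546875, 9.37051010131836), (98.91612243652344, 54.52741241455078), 89.68518829345703) 0.0625890675599827
[]
```

View pics/w5.png

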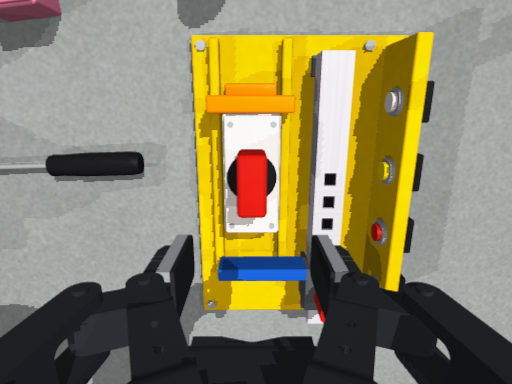

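The box is seated at (252,175) against the orange stop, and the blue stop is well back at row 268. I return to the knob.

```bash
python3 -m creep '[{"linear":[0,0,0],"twist":1},{"linear":[0,0,0],"twist":1},{"linear":[0,0,0],"twist":1},{"linear":[0,0,0],"twist":1},{"linear":[0,0,0],"twist":1},{"linear":[0,0,0],"twist":1},{"linear":[0,0,0],"twist":1},{"linear":[0,0,0],"twist":1},{"linear":[0,0,0],"twist":1},{"linear":[0,0,0],"twist":1},{"linear":[0,0,0],"twist":1},{"linear":[0,0,0],"twist":1}]'
python3 -m creep '[{"linear":[0,0,0],"twist":1},{"linear":[0,0,0],"twist":1},{"linear":[0,0,0],"twist":1},{"linear":[0,0,0],"twist":0.71},{"linear":[0.5,0.78,0],"twist":0},{"linear":[0.5,0.78,0],"twist":0},{"linear":[0.5,0.78,0],"twist":0},{"linear":[0.48,0.78,0.6],"twist":0},{"linear":[0,0,0.8],"twist":0},{"linear":[0,0,0.5],"twist":0},{"linear":[0,0,0],"twist":0},{"linear":[0,0,0],"twist":0}]' 0.7
python3 - <<'E'
from h import *
p,d=snap('wrist','w6.png'); X=cloud('wrist',d); hsv=cv2.cvtColor(p,cv2.COLOR_RGB2HSV); H,S,V=hsv[...,0],hsv[...,1],hsv[...,2];z=X[...,2]
nr=np.hypot(X[...,0]-.629,X[...,1]+.225)<.03
m=((H<8)|(H>172))&(S>150)&(z>.094)&nr; zt=np.median(z[m]); m&=abs(z-zt)<.005
c,s,a=cv2.minAreaRect(X[m][:,:2].astype(np.float32));print(c,s,zt)
plan(c[0],c[1],.096,87)
E
```

```text
time: 22.28
tcp_pos: [0.5559, -0.0958, 0.2409]
tcp_rot: [-0.0, 0.988, 0.157, -0.001]
ft_force: [-0.1, 1.0, -0.3]
finger_gap: 0.0559
finger_force: 0.0
time: 23.78
tcp_pos: [0.6291, -0.2244, 0.167]
tcp_rot: [0.0, 1.0, -0.026, 0.001]
ft_force: [-0.6, -0.7, 0.0]
finger_gap: 0.0599
finger_force: 0.0
(0.6292195916175842, -0.22425276041030884) (0.02810792066156864, 0.029160713776946068) 0.10415591835591072
twist 0.01 shift units [-0.   -0.01  1.78] q6 1.16
twist -31.41 shift units [0.   0.01 1.78] q6 1.16
t 23.82 tcp [ 0.6291 -0.2245  0.1673] cur -93.0 tilt [ 0.002 -0.001 -1.   ] F [-0.8  0.4  0.6] gap 0.0594 grip 0.0
```

```bash
python3 -m creep '[{"linear":[0,0,0.7],"twist":0},{"linear":[0,0,0.6],"twist":0},{"linear":[0,0,0.4],"twist":0},{"linear":[0,0,0.08],"twist":0},{"linear":[0,0,0],"twist":0},{"linear":[0,0,0],"twist":0}]'
python3 -m creep '[{"linear":[0,0,0],"twist":0},{"linear":[0,0,0],"twist":0},{"linear":[0,0,0],"twist":0},{"linear":[0,0,0],"twist":0}]' 0 60
python3 -m creep '[{"linear":[0,0,-0.2],"twist":0},{"linear":[0,0,-0.19],"twist":0},{"linear":[0,0,0],"twist":0},{"linear":[0,0,0],"twist":0}]'
```

```text
time: 24.58
tcp_pos: [0.6291, -0.2247, 0.0955]
tcp_rot: [0.0, 1.0, -0.026, 0.001]
ft_force: [0.7, -0.0, -0.3]
finger_gap: 0.0597
finger_force: 0.0
time: 25.08
tcp_pos: [0.6289, -0.2246, 0.0951]
tcp_rot: [0.0, 1.0, -0.026, 0.0]
ft_force: [-2.1, 1.0, 6.3]
finger_gap: 0.0287
finger_force: 59.0
time: 25.58
tcp_pos: [0.6287, -0.2245, 0.1097]
tcp_rot: [-0.0, 1.0, -0.026, -0.0]
ft_force: [4.0, -1.1, -10.3]
finger_gap: 0.0288
finger_force: 59.7
```

```bash
python3 -m creep '[{"linear":[0,-0.2,0],"twist":0},{"linear":[0,-0.25,0],"twist":0},{"linear":[0,-0.15,0],"twist":0},{"linear":[0,0,0],"twist":0},{"linear":[0,0,0],"twist":0},{"linear":[0,0,0],"twist":0}]'
```

```text
time: 26.32
tcp_pos: [0.63, -0.2007, 0.11]
tcp_rot: [-0.0, 1.0, -0.026, -0.0]
ft_force: [4.7, 0.9, -9.6]
finger_gap: 0.0286
finger_force: 59.9
```

Moved 23.8 mm. I lower the knob under grip, then release.

```bash
python3 -m creep '[{"linear":[0,0,0.2],"twist":0},{"linear":[0,0,0.19],"twist":0},{"linear":[0,0,0],"twist":0},{"linear":[0,0,0],"twist":0}]'
python3 -m creep '[{"linear":[0,0,0],"twist":0},{"linear":[0,0,0],"twist":0},{"linear":[0,0,0],"twist":0},{"linear":[0,0,-0.3],"twist":0},{"linear":[0,0,-0.8],"twist":0},{"linear":[0,0,-0.9],"twist":0},{"linear":[0,0,-0.6],"twist":0},{"linear":[0,0,-0.6],"twist":0},{"linear":[0,0,0],"twist":0},{"linear":[0,0,0],"twist":0}]' 0.7
python3 - <<'E'
from h import *
p,d=snap('wrist','w7.png'); X=cloud('wrist',d); hsv=cv2.cvtColor(p,cv2.COLOR_RGB2HSV); H,S,V=hsv[...,0],hsv[...,1],hsv[...,2];z=X[...,2]
def rect(n,m):
    q=J[m].astype(np.float32); c,s,a=cv2.minAreaRect(q); print(n,len(q),np.round(c,1),np.round(s,1),round(a,1),np.median(z[m]).round(4))
ex=np.array([.9986,-.0523]);ey=np.array([.0523,.9986]);o=np.array([.5546,-.0949])
J=np.stack([(X[...,:2]-o)@ex,(X[...,:2]-o)@ey],-1)*1000
red=((H<8)|(H>172))&(S>150); k=np.hypot(X[...,0]-.63,X[...,1]+.2)<.03
rect('knob',red&k&(z>.098))
nr=(abs(J[...,0])<50)&(abs(J[...,1])<110)
rect('blue',nr&(H>105)&(H<130)&(S>130)&(z>.057)&(z<.07))
rect('orange',nr&(H>8)&(H<18)&(S>150)&(z>.055)&(z<.068))
rect('box',nr&(S<60)&(V>120)&(z>.055)&(z<.07))
plan(.63,-.2,.25,87)
E
```

```text
time: 26.82
tcp_pos: [0.6301, -0.2011, 0.0951]
tcp_rot: [0.0, 1.0, -0.026, 0.0]
ft_force: [-1.6, -2.3, 5.9]
finger_gap: 0.0286
finger_force: 61.1
time: 28.08
tcp_pos: [0.6298, -0.2005, 0.2221]
tcp_rot: [-0.0, 1.0, -0.026, -0.0]
ft_force: [0.2, 0.9, -0.5]
finger_gap: 0.0598
finger_force: 0.0
knob 1118 [  80.9 -101.5] [29.  28.6] 0.6 0.1036
blue 1092 [  8.5 -83.7] [13.7 82.8] 89.8 0.0616
orange 266 [ 2.1 65.6] [79.3 14. ] 0.1 0.0587
box 2718 [  7.5 -10.5] [ 66.4 135.8] 2.2 0.0615
twist 0.0 shift units [ 0.01 -0.01 -0.71] q6 1.2
twist -31.41 shift units [-0.01  0.01 -0.71] q6 1.2
t 28.12 tcp [ 0.6297 -0.2005  0.2217] cur -93.0 tilt [-0.001  0.001 -1.   ] F [-0.6  0.4 -0.6] gap 0.0596 grip 0.0
```

View pics/w7.png

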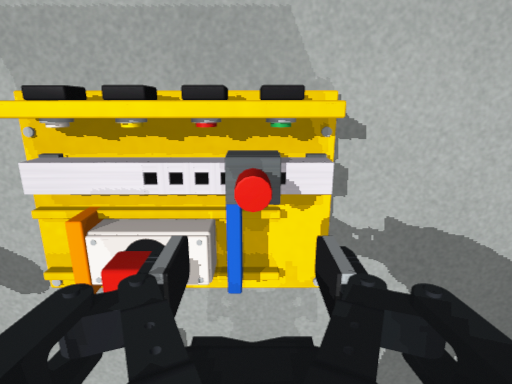

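The plunger is home (knob top 104 mm), the stop faces are about 135 mm apart, and the box sits against the orange stop. I hand the job in.

```bash
python3 -c "
from bench import r
print(r.job_done())"
```

```text
the job is handed in; nothing more can be done
None
```

I handed the job in after about 28 s of robot time. The box lies flat against the end stop, the blue stop is locked in the 0.096 hole with the plunger fully home, and the gripper is clear; no verdict came back.

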